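# Mount an empty reel in the rope winder

### The arm

A 7-joint arm with a two-finger parallel gripper is mounted at the origin on the work surface. World frame = base frame: x ahead of the robot, y to its left, z up, the work surface at z = 0. Lengths are in m, angles in rad, forces in N, time in s.
With the tool pointing down it reaches from about 0.4 to 0.875 m from the base axis. Payload 19.3 kg.
Tool frame: the origin (TCP) lies at the very end of the fingers, on their centre line; the grasp point (between the pads) lies 19 mm behind it; z points along the fingers, y is the line along which they close (so a half turn about z gives the same grasp; the last joint's range is limited). The gripper opens to 85 mm and grips with 20 to 120 N. Pads are 22 mm wide; open, the fingers measure 114 mm over their backs; the gripper's body (76 mm by 85 mm) begins 54 mm behind the grasp point. The pads swing forward as they close: fully open they stand 13 mm farther back than shut.
Start: joints at [-1.324, 0.521, -0.036, 1.599, 0.021, 1.021, -0.113], TCP at [0.195, 0.594, 0.231] pointing down, gripper open.
Joint ranges: [-2.91, 2.91], [-0.3, 2.13], [-1.5, 1.42], [0.17, 2.43], [-1.26, 4.41], [0.16, 1.93], [-2.52, 2.52]. Speed limits (rad/s): [1.89, 1.89, 2.39, 2.39, 3.01, 3.01, 3.01].

### API

Orientations are given as [roll, pitch, yaw] about the fixed x, y, z axes, in that order (R = Rz(yaw) Ry(pitch) Rx(roll)).
In Python, from workcell import bot gives the robot as it stands.
- The arm moves only by the tool jog_arm, never from a script. Its argument "motion" is a list of rows, each a list of 5 numbers: the shift along the tool's x, y, z scaled (see below), then the turn about the tool's z scaled (see below), then the opening, from 0 (shut) to 1 (fully open). A call has 1 to 12 rows; each row shifts and turns the commanded pose from where the row before left it, along the tool's axes as they then stand; what a row does not reach is not made up. The controller multiplies each number of a shift by 30 mm and each number of a turn by 0.08 rad. A row lasts 1/10 s, in which the tool goes at most 50 mm and 8.59 degrees, less where a joint would pass 70% of its speed; a pose out of reach is approached as far as the arm can. A call with a number of a shift or a turn outside -1 to 1 is refused whole. A call with a gripper value outside its range is refused whole. The fingers move at their own pace and stop on an object; "newtons" is the grip in N (left out, the last holds). Time passes only in rows, so rows that do not move let the fingers close. It gives the time, the measured TCP pose, the force, the opening and the grip force at its end, in the units of the state.
- bot.observe(): the state, without advancing time (a new reading comes with each control period).
- bot.grab_frame(name): name is "scene" or "top"; returns a dict with "pixels" (384x512x3 uint8, red, green, blue), "fovy" (degrees; the focal length in pixels is half the picture's height over the tangent of half this angle, whatever the lens; pixels are square), "cx", "cy" (the principal point, pixels), "k1" (the pictures are not rectified: a ray, as slopes to the right and down, at radius r is drawn at 1 + k1 r^2 times it, then the intrinsics apply), "rvec" (rotation vector, rad) and "tvec" (3), from world to camera coordinates, as OpenCV has them. Camera axes: x right, y down, z forward; pixel columns grow to the right and rows downward; lengths in m; the calibration is good to about 2 mm. A picture is of the moment at which its call begins. There is no depth.
- bot.job_done(): hands the job in; it is judged then, once.
The state is a dict: "clock": time; "qpos": joint angles; "qd": joint speeds; "joint_efforts": joint torques, N m; "position": TCP position; "tool_rot": TCP orientation; "force": force on the tool from outside, world axes, zero at the start; "moment": the same for the moment, N m; "grip_width": finger opening in m; "finger_force": force on a finger pad.
Only numpy, scipy, OpenCV 4.12 (cv2) and the standard library are available. Lean on these libraries where they do the work, as an engineer would, in place of code of your own. Each camera call takes 0.05 s, during which the arm holds its last target. There are 200 camera calls.

### The job

Mount the empty reel in the winder: swing the presser lever up until it stands upright or leans back, set the reel down (do not let it drop) on the two rollers between the bored cheeks, and let go of it. Then push the axle from either side through the first cheek, the reel and the second cheek until its handle is up against the cheek, and finally lower the presser lever until its roller rests on the reel's barrel. Leave the tin, the jar and the hammer where they are.

Things in the scene. Friction and masses are not known exactly. Their poses are not given: they have to be found in the camera images.
- winder: bench winder fixed to the bench: green base plate (x -60 to 135, y -80 to 80, 15 mm thick), two grey bored cheeks, two steel rollers between them, dark fork post (x 87 to 113, y -17 to 17, top at 132 mm) carrying the presser lever. Origin on the bench below the middle of the bore axis; y parallel to the bore axis, z up
- seat (a point): middle of the bore axis, 80 mm above the bench, axes as winder: the reel's centre lies here when it rests on the two rollers (16 mm diameter, along y at x = -28 and 28 mm, tops 43 mm above the bench), which carry its flanges
- bore_left (a point): centre of the bore (21 mm diameter, 2 mm chamfer, 80 mm above the bench) on the outer face of the +y cheek, axes as winder. Each cheek: x -35 to 35 mm, 14 mm thick (inner face at |y| = 43, outer at 57 mm), top 102 mm above the bench
- bore_right (a point): centre of the bore on the outer face of the winder's -y cheek, axes as winder
- presser (a joint): angle of the presser lever, rad: 0 = arm level, pointing from the post over the reel bed to the winder's -x, its roller just on the barrel of a seated reel (without a reel it can go to -0.12); grows as it is raised; 1.57 = upright; stop at 1.85, leaning back. Stiff hinge: stays where left, 1 to 4 N at the handle moves it
- presser_pivot (a point): hinge axis of the presser lever (parallel to the winder's y), 117 mm above the bench and at x = 100 mm in winder; axes as winder
- presser_handle (a point): centre of the lever's black cross handle, a round bar of 16 mm diameter, 110 mm long, parallel to the winder's y, 155 mm from the hinge axis. The arm (12 mm wide, 14 mm thick) meets its middle, leaving 49 mm free to grip on each side. 100 mm from the hinge the arm carries the rubber roller, 24 mm diameter, 30 mm wide
- rack: low plywood rack 100 x 100 mm, fixed to the bench, on which the reel starts: two round bars along its y at x = -28 and 28 mm, tops 28 mm above the bench. Origin: underside centre, z up
- reel: empty wooden reel, about 0.25 kg: barrel 50 mm diameter, 58 mm long, between two round flanges 90 mm diameter, 6 mm thick; through bore 24 mm. Origin: its centre; y is its axis, level (either way round will do; x and z may point anywhere round y). Starts on the rack, axis parallel to the rack's y, centre 65 mm above the bench
- axle: axle, about 0.25 kg: round steel shaft 16 mm diameter, 150 mm long, last 10 mm tapering to 8 mm, with a dark square wooden handle 28 x 28 x 80 mm. Starts lying on its handle on the bench, axis level, 14 mm above the bench. Origin: on the axis where the shaft leaves the handle; x points to the tip; handle spans x -80 to 0; balances about 10 mm inside the handle
- axle_tip (a point): end of the axle's shaft, 150 mm from the handle
- axle_handle (a point): centre of the axle's handle
- tin: bystander: aluminium can, 70 mm diameter, 100 mm tall; origin underside centre
- jar: bystander: jar, 72 mm diameter, 110 mm tall; origin underside centre
- mallet: bystander: hammer lying on the bench
Mind the look-alikes: they are no part of the job. What is shaped like the reel but purple or yellow is not meant.

How it is judged:
On the way, in this order (a step that is already met when the one before it is completed fails the run):
1. the presser lever is raised (above 1.4 rad) (value of joint presser above 1.4 rad), for 0.2 s.
2. the reel rests on the rollers between the cheeks, released, with the lever up (distance between reel and seat below 0.015 m and angle between the y axis of reel and the y axis of winder, either way round below 0.12 rad and linear speed of reel below 0.03 m/s and contact force between the fingers and reel below 0.1 N and value of joint presser above 0.8 rad), for 0.2 s.
3. the axle is through both cheeks and the reel, handle within 12 mm of the cheek, with the lever still up (distance between reel and seat below 0.015 m and angle between the y axis of reel and the y axis of winder, either way round below 0.12 rad and angle between the x axis of axle and the y axis of winder, either way round below 0.1 rad and x of axle_tip in the frame of seat between -0.012 and 0.012 m and z of axle_tip in the frame of seat between -0.012 and 0.012 m and x of axle in the frame of seat between -0.012 and 0.012 m and z of axle in the frame of seat between -0.012 and 0.012 m and (y of axle_tip in the frame of seat above 0.081 m or y of axle_tip in the frame of seat below -0.081 m) and value of joint presser above 0.8 rad), for 0.2 s.
At the end, for the whole second after the job is handed in: reel centre within 15 mm of the seat, axis within 0.12 rad of the bore axis; axle through both bores and the reel (within 12 mm and 0.1 rad of the bore axis), tip at least 24 mm outside the far cheek; presser lever down on the barrel (within 0.06 rad of 0); all at rest (distance between reel and seat below 0.015 m and angle between the y axis of reel and the y axis of winder, either way round below 0.12 rad and angle between the x axis of axle and the y axis of winder, either way round below 0.1 rad and x of axle_tip in the frame of seat between -0.012 and 0.012 m and z of axle_tip in the frame of seat between -0.012 and 0.012 m and x of axle in the frame of seat between -0.012 and 0.012 m and z of axle in the frame of seat between -0.012 and 0.012 m and (y of axle_tip in the frame of seat above 0.081 m or y of axle_tip in the frame of seat below -0.081 m) and linear speed of each of reel, axle below 0.03 m/s and value of joint presser between -0.06 and 0.06 rad and velocity of joint presser below 0.05 rad/s); the robot touches nothing.
It fails at once if the tin, the jar or the hammer is moved by more than 30 mm (distance of any of tin, jar, mallet from where it was at the start of the episode above 0.03 m).
It fails at once if the reel is let fall (faster than 0.5 m/s while not held) (linear speed of reel above 0.5 m/s and contact force between anything else and reel below 0.1 N).
It also fails if it takes over 72 s, if anything falls off the work surface, if the arm or the gripper's body presses on something with over 40 N, if the wrist force passes 120 N, or if a joint passes its speed limit or range.

## Working session

There is one attempt and no reset: what is moved stays moved. The work goes in short steps, Python scripts to look and compute and a tool call to move; the robot and the scene stay as the last step left them, time stands still between calls to the robot, and variables do not carry over. Pictures are saved under pics/ and viewed, at most 10 in all, crops included, and the job is handed in when it is done.

Besides the shell and the picture viewer there is one more tool, called in YAML: its name, and indented under it one key for each argument. jog_arm: Moves the arm, as the interface text tells. Shifts and turns lie within -1 to 1; 1 stands for 30 mm of shift or 0.08 rad of turn. Its arguments: {"type":"object","properties":{"motion":{"type":"array","items":{"type":"array","items":{"type":"number"}}},"newtons":{"type":"number"}},"required":["motion"]}

```bash
mkdir -p pics
cat > h.py <<'E'
import numpy as np, cv2, pickle
from workcell import bot
from scipy.spatial.transform import Rotation as Ro
def grab(n):
    f=bot.grab_frame(n); pickle.dump(f,open(f'{n}.pkl','wb')); return f
def load(n): return pickle.load(open(f'{n}.pkl','rb'))
def K(f):
    h=f['pixels'].shape[0]; fl=h/2/np.tan(np.radians(f['fovy'])/2)
    return np.array([[fl,0,f['cx']],[0,fl,f['cy']],[0,0,1]]),np.array([f['k1'],0,0,0.])
def ray(f,px):
    k,d=K(f); u=cv2.undistortPoints(np.array(px,float).reshape(-1,1,2),k,d).reshape(-1,2)
    R=cv2.Rodrigues(np.array(f['rvec'],float))[0]; t=np.array(f['tvec'],float).ravel()
    return -R.T@t,np.c_[u,np.ones(len(u))]@R
def onz(f,px,z):
    o,d=ray(f,px); return o+d*((z-o[2])/d[:,2])[:,None]
def proj(f,P):
    k,d=K(f); return cv2.projectPoints(np.array(P,float).reshape(-1,1,3),np.array(f['rvec'],float),np.array(f['tvec'],float),k,d)[0].reshape(-1,2)
def tri(f1,p1,f2,p2):
    o1,d1=ray(f1,[p1]);o2,d2=ray(f2,[p2]);d1=d1[0];d2=d2[0]
    s=np.linalg.lstsq(np.c_[d1,-d2],o2-o1,rcond=None)[0]
    a=o1+s[0]*d1;b=o2+s[1]*d2
    return (a+b)/2,np.linalg.norm(a-b)
E
python3 - <<'E'
from h import *
for n in('scene','top'):
    f=grab(n); o,_=ray(f,[[256,192]]); print(n,f['fovy'],f['k1'],o)
    cv2.imwrite(f'pics/{n}0.png',cv2.resize(f['pixels'][:,:,::-1],(800,600),interpolation=cv2.INTER_CUBIC))
print(bot.observe())
E
```

```text
scene 47.43575470966886 -0.00832143767192689 [ 1.39240605 -0.56319901  0.77720372]
top 55.88652682540985 -0.05428716193418958 [0.50311064 0.06553876 1.07698282]
{'clock': 0.1, 'qpos': array([-1.32417947,  0.521961  , -0.03634425,  1.59991259,  0.02119454,
        1.02108969, -0.11278513]), 'qd': array([ 0.00056726, -0.00137386,  0.00193703, -0.00027294, -0.00198731,
        0.00192056,  0.00047666]), 'joint_efforts': array([ 3.41860963e-03, -9.28484416e+01,  1.98441893e+00, -3.70533228e+01,
        1.81808963e-02,  5.37012515e-03,  2.26646034e-05]), 'position': array([0.19464662, 0.59362139, 0.23079274]), 'tool_rot': array([-3.14060815e+00,  5.44274453e-05,  2.82479074e+00]), 'force': array([ 0.36179326, -0.62181342, -0.27517103]), 'moment': array([0.02434875, 0.00102723, 0.04390047]), 'finger_force': 0.0, 'grip_width': 0.08516063828246107}
```

View pics/scene0.png

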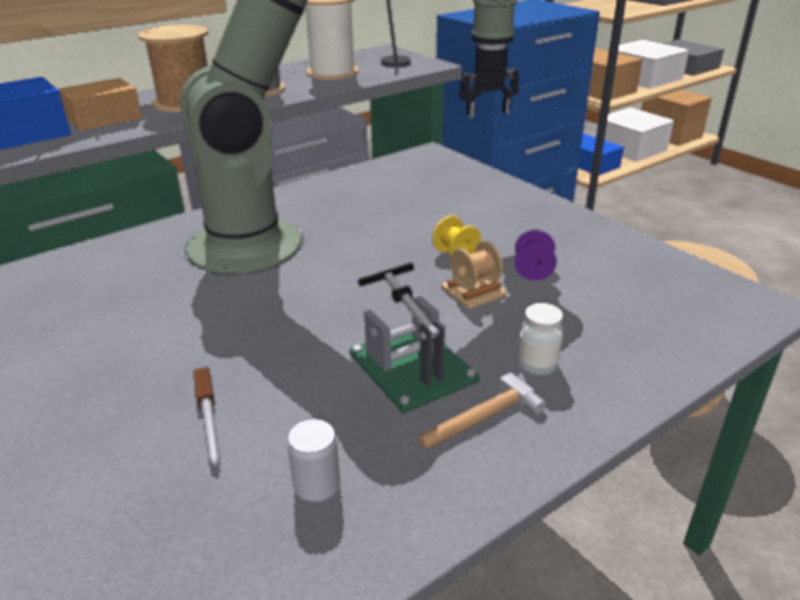

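View pics/top0.png

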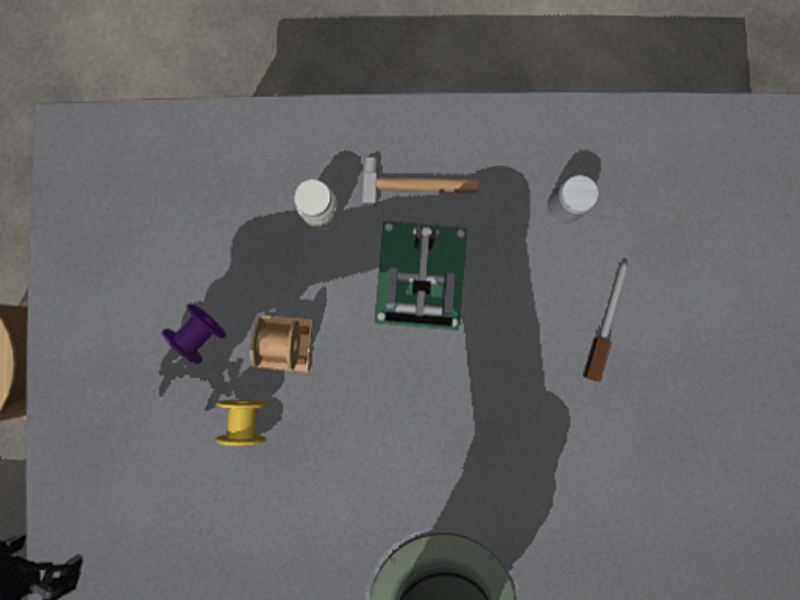

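The top view (800x600) shows the wooden reel on the rack at (281,343), the purple look-alike at (193,333) and the yellow one at (241,424). The winder is at (420,275), the axle runs from (597,360) to (625,262), the jar is at (315,203), the hammer at (420,185) and the tin at (578,195). The target is the wood-coloured reel on the rack, so I'll check it in a close crop.

Run:
```python
from h import *
t=load('top');s=load('scene')
T=t['pixels'][:,:,::-1];S=s['pixels'][:,:,::-1]
a=cv2.resize(T[185:250,150:210],None,fx=6.5,fy=6.5,interpolation=cv2.INTER_CUBIC)[:400]
b=cv2.resize(S[145:200,275:335],None,fx=6.5,fy=6.5,interpolation=cv2.INTER_CUBIC)
c=np.zeros((580,790,3),np.uint8); c[:a.shape[0],:390]=a[:,:390]; c[:b.shape[0],395:395+390]=b[:,:390]
# handle crop
d=cv2.resize(T[195:215,235:305],None,fx=5.5,fy=5.5,interpolation=cv2.INTER_CUBIC); e=cv2.resize(S[165:195,225:290],None,fx=5,fy=5,interpolation=cv2.INTER_CUBIC)
c[425:425+d.shape[0],:d.shape[1]]=d; c[425:425+e.shape[0],395:395+e.shape[1]]=e
cv2.imwrite('pics/c1.png',c)
# plate
h=cv2.cvtColor(T,cv2.COLOR_BGR2HSV)
def big(m):
    n,l,st,_=cv2.connectedComponentsWithStats(m.astype(np.uint8)); 
    k=1+np.argmax(st[1:,4]); y,x=np.nonzero(l==k); return np.c_[x,y].astype(float)
m=(h[...,0]>60)&(h[...,0]<95)&(h[...,1]>110); m[300:]=0
p=big(m); P=onz(t,p,.015)[:,:2].astype(np.float32)
r=cv2.minAreaRect(P*1000); print('plate',r, cv2.boxPoints(r))
# axle handle (top z=.028) brown
m=(h[...,1]>100)&((h[...,0]<15)|(h[...,0]>170)); m[:,:350]=0
p=big(m); print('handle px',p.min(0),p.max(0)); r=cv2.minAreaRect((onz(t,p,.028)[:,:2]*1000).astype(np.float32)); print('axh',r)
# shaft
g=T.astype(int).sum(2); m=(g>330); m[:160]=0;m[240:]=0;m[:,:370]=0;m[:,410:]=0
p=big(m); L=onz(t,p,.018)[:,:2]*1000; print('shaft',len(p),cv2.minAreaRect(L.astype(np.float32)),p[p[:,1].argmin()])
```

```text
plate ((595.9430541992188, 69.62910461425781), (13.710710525512695, 28.789085388183594), 53.64257049560547) [[580.2866    72.64164 ]
 [603.47144   55.574867]
 [611.5995    66.61657 ]
 [588.4147    83.68334 ]]
handle px [374. 216.] [390. 243.]
axh ((458.75604248046875, -294.6168518066406), (30.26689338684082, 77.63929748535156), 72.09788513183594)
shaft 2622 ((546.6143188476562, -323.6412658691406), (117.83807373046875, 235.9752655029297), 88.0048828125) [370. 160.]
```

View pics/c1.png

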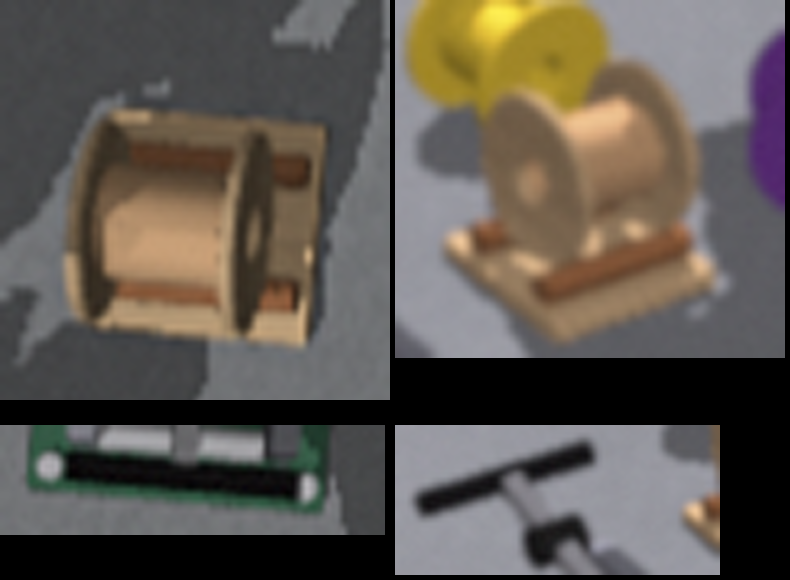

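The crop shows the wooden reel on the rack. Its bore on the -y face is at top px (189.4,220.4) and scene px (296.5,173.2). The lever handle's ends are at top (246.8,202.3) and (289.9,206.5), and at scene (264.4,170.6) and (229.6,180.4).

Run:
```python
from h import *
np.set_printoptions(precision=4,suppress=True)
t=load('top');s=load('scene');T=t['pixels'][:,:,::-1].astype(int)
B,G,R=T[...,0],T[...,1],T[...,2]
m=((G>R+12)&(G>B+3)); m[:130]=0;m[225:]=0;m[:,:225]=0;m[:,320:]=0
m=cv2.morphologyEx(m.astype(np.uint8),cv2.MORPH_CLOSE,np.ones((5,5)))
n,l,st,_=cv2.connectedComponentsWithStats(m);k=1+np.argmax(st[1:,4]);y,x=np.nonzero(l==k)
P=(onz(t,np.c_[x,y].astype(float),.015)[:,:2]*1000).astype(np.float32)
r=cv2.minAreaRect(P);print('plate',r,'\n',cv2.boxPoints(r),x.min(),x.max(),y.min(),y.max())
print('bore',tri(t,(189.4,220.4),s,(296.5,173.2)),onz(t,[(189.4,220.4)],.065),onz(s,[(296.5,173.2)],.065))
c=lambda x,y:(150+x/6.5,185+y/6.5)
b=onz(t,[c(130,152),c(305,172),c(115,288),c(295,300)],.026);print('bars',b)
d=b[0]-b[1]+b[2]-b[3];print('rack yaw',-np.arctan2(d[0],d[1]))
e=onz(t,[c(325,125),c(305,345)],.01);print('rack edge',e,np.arctan2(*(e[0]-e[1])[[1,0]]))
for a,bb in(((246.8,202.3),(264.4,170.6)),((289.9,206.5),(229.6,180.4)),((268.4,204.4),(247,175.5))):print('lev',tri(t,a,s,bb))
# axle tip
print('tip',onz(t,[(625/800*512,260/600*384)],.014))
h=cv2.cvtColor(T.astype(np.uint8),cv2.COLOR_BGR2HSV)
g=T.sum(2);bg=np.median(g[160:240,330:370]);print(bg,g[190,375:405],g[175,385:412])
```

```text
plate ((621.293212890625, 31.913787841796875), (158.61337280273438, 194.39697265625), 84.07373809814453) 
 [[516.4259 -36.9335]
 [709.7839 -57.0046]
 [726.1605 100.761 ]
 [532.8025 120.8322]] 240 298 142 210
bore (array([0.495 , 0.2594, 0.062 ]), np.float64(0.002417561033703969)) [[0.4943 0.2578 0.065 ]] [[0.4992 0.2571 0.065 ]]
bars [[0.5297 0.3217 0.026 ]
 [0.5195 0.2432 0.026 ]
 [0.4691 0.3287 0.026 ]
 [0.4626 0.2481 0.026 ]]
rack yaw -0.10387785677383392
rack edge [[0.541  0.2366 0.01  ]
 [0.4416 0.2465 0.01  ]] -0.09903057852423605
lev (array([0.5396, 0.0949, 0.1512]), np.float64(0.002044060663640335))
lev (array([ 0.5268, -0.0153,  0.1539]), np.float64(0.0013592576616875656))
lev (array([0.533 , 0.0393, 0.1523]), np.float64(0.0009363386520757303))
tip [[ 0.6441 -0.3601  0.014 ]]
341.0 [349 345 342 347 345 354 363 355 345 341 335 340 345 352 334 197 287 393
 448 460 408 334 344 342 339 348 355 346 348 342] [338 340 348 355 350 353 354 362 333 203 230 349 422 447 422 365 344 341
 346 349 345 345 339 348 342 345 344]
```

jog_arm:
  motion:
    - [0,0,0,1,1]
    - [0,0,0,1,1]
    - [0,0,0,1,1]
    - [0,0,0,1,1]
    - [0,0,0,1,1]
    - [0,0,0,1,1]
    - [0,0,0,1,1]
    - [0,0,0,1,1]
    - [0,0,0,1,1]
    - [0,0,0,1,1]
    - [0,0,0,1,1]
    - [0,0,0,1,1]

```text
clock: 1.3
position: [0.1946, 0.5937, 0.2309]
tool_rot: [-3.141, 0.001, 1.862]
force: [0.2, 0.6, -0.4]
grip_width: 0.0852
finger_force: 0.0
```

```bash
cat > go.py <<'E'
import sys; from h import *
np.set_printoptions(precision=4,suppress=True)
W0=np.array([.5840,.0358]);WY=-.1035
def w2(x,y): return W0+Ro.from_euler('z',WY).as_matrix()[:2,:2]@np.array([x,y])
def to(p,yaw):
    "remaining: turn units, then shift in units along tool axes at the final yaw"
    s=bot.observe(); d=np.array(p)-s['position']; c=s['tool_rot'][2]
    x=[np.cos(yaw),np.sin(yaw),0];y=[np.sin(yaw),-np.cos(yaw),0]
    print('now',s['position'],s['tool_rot'],'t',s['clock'],'q',s['qpos'],'turn',-((yaw-c+np.pi)%(2*np.pi)-np.pi)/.08,'shift',np.array([d@x,d@y,-d[2]])/.03)
E
python3 -c "
from go import *
to([.536,.070,.231],1.467)"
```

```text
now [0.1946 0.5937 0.2309] [-3.1412  0.0006  1.8616] t 1.3 q [-1.4829  0.5302  0.1997  1.6091 -0.1183  1.0149 -0.9566] turn 4.932283589396569 shift [-16.1834  13.1272  -0.0019]
```

jog_arm:
  motion:
    - [0,0,0,1,1]
    - [0,0,0,1,1]
    - [0,0,0,1,1]
    - [0,0,0,1,1]
    - [0,0,0,0.93,1]
    - [-0.7,0.6,0,0,1]
    - [-0.9,0.75,0,0,1]
    - [-0.9,0.75,0,0,1]
    - [-0.9,0.75,0,0,1]
    - [-0.9,0.75,0,0,1]
    - [-0.9,0.75,0,0,1]
    - [-0.9,0.75,0,0,1]

```text
clock: 2.5
position: [0.3291, 0.3951, 0.2312]
tool_rot: [-3.141, 0.0, 1.47]
force: [0.5, 0.3, 0.3]
grip_width: 0.0855
finger_force: 0.0
```

jog_arm:
  motion:
    - [-0.9,0.75,0,0,1]
    - [-0.9,0.75,0,0,1]
    - [-0.9,0.75,0,0,1]
    - [-0.9,0.75,0,0,1]
    - [-0.9,0.75,0,0,1]
    - [-0.9,0.75,0,0,1]
    - [-0.9,0.75,0,0,1]
    - [-0.9,0.75,0,0,1]
    - [-0.9,0.7,0,0,1]
    - [-0.9,0.6,0,0,1]
    - [0,0,0,0,1]
    - [0,0,0,0,0.6]

```text
clock: 3.7
position: [0.5194, 0.1053, 0.231]
tool_rot: [-3.141, 0.0, 1.469]
force: [-0.6, 0.7, -0.4]
grip_width: 0.0732
finger_force: 0.0
```

```bash
python3 -c "
from go import *
to([.536,.070,.137],1.467)"
```

```text
now [0.5194 0.1053 0.231 ] [-3.1411  0.0003  1.469 ] t 3.7 q [-0.6386  0.4005  0.4347  1.867  -0.2079  0.9191 -0.209 ] turn 0.0245057598598164 shift [-1.1138  0.672   3.1348]
```

jog_arm:
  motion:
    - [-0.6,0.34,0,0,0.6]
    - [-0.5,0.33,0,0,0.6]
    - [0,0,0.8,0,0.6]
    - [0,0,0.8,0,0.6]
    - [0,0,0.8,0,0.6]
    - [0,0,0.7,0,0.6]
    - [0,0,0,0,0]
    - [0,0,0,0,0]
    - [0,0,0,0,0]
    - [0,0,0,0,0]
    - [0,0,0,0,0]
    - [0,0,0,0,0]
  newtons: 30

```text
clock: 4.9
position: [0.5377, 0.0715, 0.1398]
tool_rot: [3.138, -0.001, 1.471]
force: [7.9, -0.3, -7.1]
grip_width: 0.0147
finger_force: 31.3
```

Run:
```python
from go import *
to([.536,.070,.137],1.467)
f=grab('scene');cv2.imwrite('pics/s1.png',cv2.resize(f['pixels'][120:280,190:390,::-1],(750,600),interpolation=cv2.INTER_CUBIC))
```

```text
now [0.5377 0.0715 0.1398] [ 3.1378 -0.001   1.4707] t 4.9 q [-0.5165  0.5437  0.3796  1.9203 -0.2922  0.7273 -0.0672] turn 0.04669154459746583 shift [-0.0546 -0.0503  0.0925]
```

View pics/s1.png

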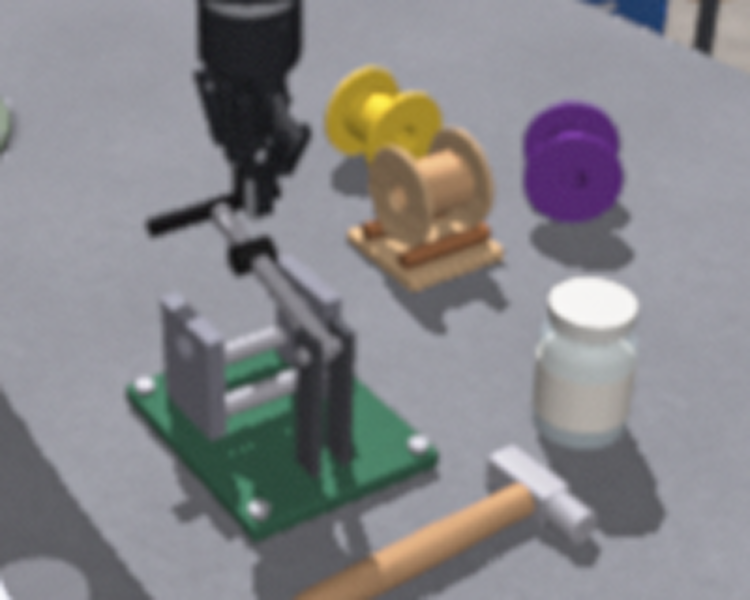

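The fingers hold the handle's +y half, with the bar at about (250,200) in the crop. Next I follow the arc upward.

jog_arm:
  motion:
    - [0,0.14,-0.5,0,0]
    - [0,0.19,-0.48,0,0]
    - [0,0.24,-0.46,0,0]
    - [0,0.28,-0.43,0,0]
    - [0,0.33,-0.4,0,0]
    - [0,0.36,-0.37,0,0]
    - [0,0.4,-0.33,0,0]
    - [0,0.43,-0.29,0,0]

```text
clock: 5.75
position: [0.6055, 0.0646, 0.2385]
tool_rot: [-3.139, -0.001, 1.471]
force: [-14.1, 1.2, 9.7]
grip_width: 0.0144
finger_force: 30.5
```

jog_arm:
  motion:
    - [0,0.46,-0.24,0,0]
    - [0,0.48,-0.2,0,0]
    - [0,0.5,-0.15,0,0]
    - [0,0.51,-0.1,0,0]
    - [0,0.51,-0.05,0,0]
    - [0,0.52,0,0,0]
    - [0,0.51,0.06,0,0]
    - [0,0,0,0,0]
    - [0,0,0,0,0]

```text
clock: 6.65
position: [0.7118, 0.0538, 0.2581]
tool_rot: [3.139, -0.001, 1.471]
force: [3.5, 1.9, 5.2]
grip_width: 0.0148
finger_force: 31.9
```

jog_arm:
  motion:
    - [0,0,0,0,0.6]
    - [0,0,0,0,0.6]
    - [0,0,0,0,0.6]
    - [0,0,-0.5,0,0.6]
    - [0,0,-1,0,0.6]
    - [0.5,0,-0.2,0,0.6]
    - [0.8,0,0,0,1]
    - [0,0,0,0,1]

```text
clock: 7.45
position: [0.715, 0.0965, 0.3081]
tool_rot: [3.141, -0.002, 1.474]
force: [-0.3, 1.8, -0.6]
grip_width: 0.0779
finger_force: 0.0
```

Run:
```python
from go import *
to([.497,.293,.20],1.467)
f=grab('scene')
for th in (1.57,1.65,1.73,1.8):
    print(th,[proj(f,np.r_[w2(.1-.155*np.cos(th),y),.117+.155*np.sin(th)])[0].round(1) for y in(-.055,.055)])
p=f['pixels'];m=(p.max(2)<45);m[:100]=0;m[230:]=0
cv2.imwrite('pics/s2.png',cv2.resize(p[70:230,190:390,::-1],(750,600),interpolation=cv2.INTER_CUBIC))
```

```text
now [0.715  0.0965 0.3081] [ 3.1415 -0.002   1.4743] t 7.45 q [-0.4447  0.6679  0.4313  1.2229 -0.2737  1.306  -0.1213] turn 0.09152323662383055 shift [ 5.7627 -7.9054  3.6032]
1.57 [array([258.1, 165.7]), array([296.6, 153.9])]
1.65 [array([260.8, 168.1]), array([299.5, 156.1])]
1.73 [array([263.6, 171. ]), array([302.5, 158.7])]
1.8 [array([266.1, 173.7]), array([305.1, 161.3])]
```

View pics/s2.png

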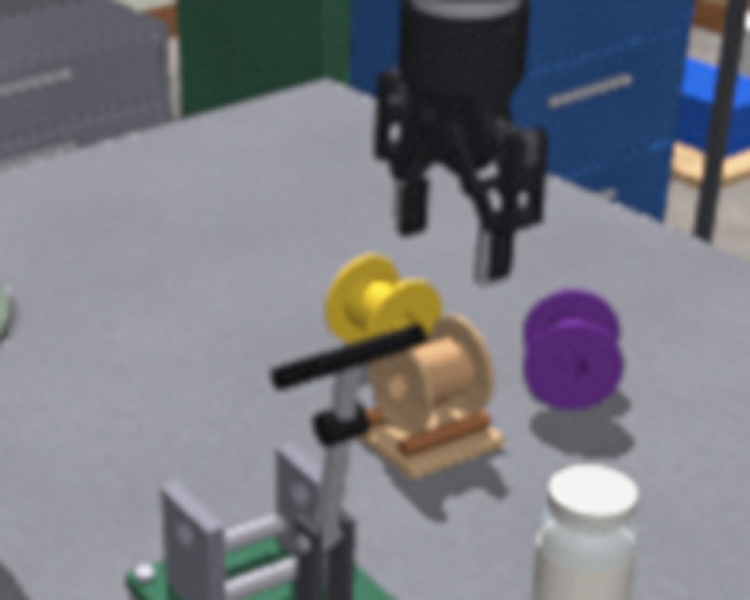

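The lever stands at about 1.73 rad: the handle ends, at scene px (264,171) and (303,158), match that prediction. On to the reel.

jog_arm:
  motion:
    - [0.4,-0.7,0,0.09,1]
    - [0.65,-0.9,0.3,0,1]
    - [0.65,-0.9,0.3,0,1]
    - [0.65,-0.9,0.3,0,1]
    - [0.65,-0.9,0.4,0,1]
    - [0.65,-0.9,0.5,0,1]
    - [0.65,-0.9,0.6,0,1]
    - [0.65,-0.9,0.6,0,1]
    - [0.65,-0.9,0.6,0,1]
    - [0.16,0,0,0,1]
    - [0,0,0,0,1]

```text
clock: 8.6
position: [0.4977, 0.2898, 0.1997]
tool_rot: [3.142, 0.0, 1.464]
force: [0.3, -0.8, -0.6]
grip_width: 0.0851
finger_force: 0.0
```

```bash
python3 -c "
from go import *
to([.497,.293,.046],1.467)"
```

```text
now [0.4977 0.2898 0.1997] [3.1415 0.0001 1.4644] t 8.6 q [-0.9125  0.5109  0.4001  1.7811 -0.2457  0.8989 -0.5107] turn -0.03237517811456869 shift [ 0.1034 -0.0346  5.1249]
```

jog_arm:
  motion:
    - [0.1,-0.03,0.7,0,1]
    - [0,0,0.9,0,1]
    - [0,0,0.9,0,1]
    - [0,0,0.9,0,1]
    - [0,0,0.8,0,1]
    - [0,0,0.5,0,1]
    - [0,0,0.35,0,1]
    - [0,0,0,0,1]

```text
clock: 9.4
position: [0.4974, 0.2917, 0.0475]
tool_rot: [-3.141, 0.001, 1.462]
force: [-0.6, -0.2, 0.7]
grip_width: 0.0854
finger_force: 0.0
```

jog_arm:
  motion:
    - [0,0,0,0,0.4]
    - [0,0,0,0,0.4]
    - [0,0,0,0,0.4]
    - [0,0,0,0,0.4]
    - [0,0,0,0,0.4]
    - [0,0,0,0,0.4]
  newtons: 40

```text
clock: 10.0
position: [0.4975, 0.2927, 0.049]
tool_rot: [3.141, -0.001, 1.463]
force: [-0.8, -1.5, 8.0]
grip_width: 0.048
finger_force: 39.7
```

jog_arm:
  motion:
    - [0,0,-0.3,0,0.4]
    - [0,0,-0.7,0,0.4]
    - [0,0,-1,0,0.4]
    - [0,0,-1,0,0.4]
    - [0,0,-0.8,0,0.4]
    - [0,0,-0.3,0,0.4]
    - [0,0,0,0,0.4]
    - [0,0,0,0,0.4]

```text
clock: 10.8
position: [0.4968, 0.2923, 0.1703]
tool_rot: [-3.141, 0.001, 1.463]
force: [-0.4, -0.4, -2.0]
grip_width: 0.0477
finger_force: 42.4
```

Run:
```python
from go import *
to(np.r_[w2(0,0),.17],1.467)
f=grab('scene');g=grab('top')
P=bot.observe()['position'];pt=P+[0,0,.016];ya=np.array([-np.sin(WY),np.cos(WY),0])
print('predicted -y bore',proj(f,[pt-.035*ya]),proj(g,[pt-.035*ya]))
a=f['pixels'][100:180,270:350,::-1];b=g['pixels'][180:260,140:220,::-1]
cv2.imwrite('pics/r.png',cv2.resize(np.hstack([a,b]),(800,400),interpolation=cv2.INTER_CUBIC))
```

```text
now [0.4968 0.2923 0.1703] [-3.1409  0.0005  1.4634] t 10.8 q [-0.9056  0.5498  0.3864  1.8047 -0.2678  0.8396 -0.4978] turn -0.0455691943469394 shift [-8.2019  3.7782  0.0091]
predicted -y bore [[296.7464 138.2574]] [[180.3333 221.4521]]
```

View pics/r.png

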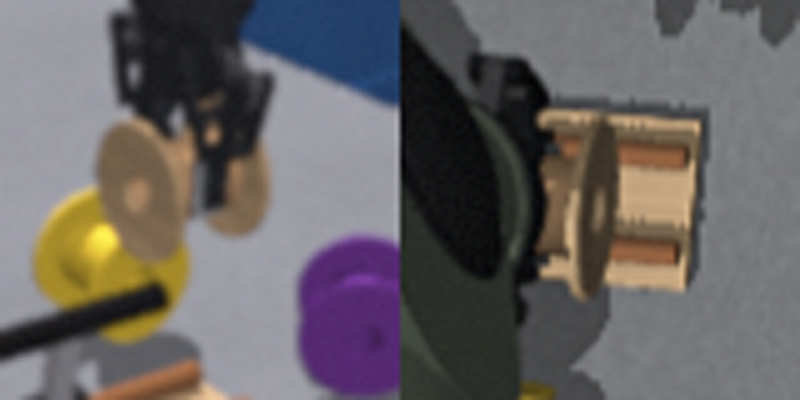

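The reel hangs level in the gripper. Its bore is at scene px (297.6,139.0), within 1 px of the prediction and about 1.5 mm toward +y. I'll carry it to above the seat.

jog_arm:
  motion:
    - [-0.5,0.2,0,-0.04,0.4]
    - [-0.85,0.4,0,0,0.4]
    - [-0.9,0.4,0,0,0.4]
    - [-0.9,0.4,0,0,0.4]
    - [-0.9,0.4,0,0,0.4]
    - [-0.9,0.4,0,0,0.4]
    - [-0.9,0.4,0,0,0.4]
    - [-0.9,0.4,0,0,0.4]
    - [-0.9,0.4,0,0,0.4]
    - [-0.6,0.38,0,0,0.4]
    - [0,0,0,0,0.4]
    - [0,0,0,0,0.4]

```text
clock: 12.1
position: [0.5837, 0.0335, 0.1703]
tool_rot: [-3.14, 0.0, 1.465]
force: [0.6, 0.4, -1.8]
grip_width: 0.048
finger_force: 42.3
```

Run:
```python
from go import *
to(np.r_[w2(0,-.0015),.065],1.467)
f=grab('scene');g=grab('top')
a=f['pixels'][130:240,210:310,::-1];b=g['pixels'][130:240,225:325,::-1]
cv2.imwrite('pics/r2.png',cv2.resize(np.hstack([a,b]),(800,440),interpolation=cv2.INTER_CUBIC))
```

```text
now [0.5837 0.0335 0.1703] [-3.1405  0.0004  1.4651] t 12.1 q [-0.428   0.5625  0.3878  1.7823 -0.2713  0.8507 -0.0194] turn -0.02372855822970754 shift [0.026  0.0012 3.5099]
```

View pics/r2.png

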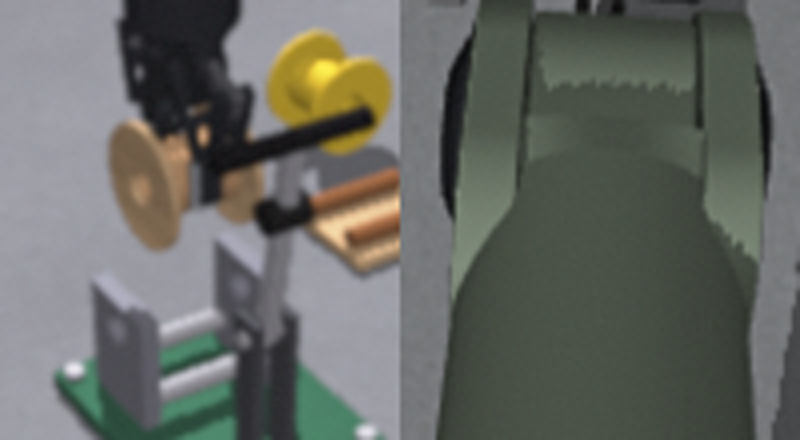

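The reel hangs over the bed with its bore at scene px (245.5,177). The -y cheek's bore is at (240,211.3) and the lever is clear.

Run:
```python
from go import *
f=load('scene')
for q in((0,-.057,.08),(0,-.035,.1863),(0,-.034,.1863),(0.002,-.035,.1863)): print(q,proj(f,[np.r_[w2(*q[:2]),q[2]]]))
```

```text
(0, -0.057, 0.08) [[239.3139 211.7067]]
(0, -0.035, 0.1863) [[245.2736 176.2674]]
(0, -0.034, 0.1863) [[245.6032 176.1636]]
(0.002, -0.035, 0.1863) [[245.6509 176.5986]]
```

jog_arm:
  motion:
    - [0,0,0.5,0,0.4]
    - [0,0,0.7,0,0.4]
    - [0,0,0.7,0,0.4]
    - [0,0,0.5,0,0.4]
    - [0,0,0.3,0,0.4]
    - [0,0,0,0,0.4]

```text
clock: 12.8
position: [0.5836, 0.0346, 0.0891]
tool_rot: [-3.14, 0.0, 1.467]
force: [0.3, -0.3, -1.4]
grip_width: 0.0482
finger_force: 42.3
```

jog_arm:
  motion:
    - [0,0,0.3,0,0.4]
    - [0,0,0.2,0,0.4]
    - [0,0,0.15,0,0.4]
    - [0,0,0.1,0,0.4]
    - [0,0,0.05,0,0.4]
    - [0,0,0,0,0.4]

```text
clock: 13.4
position: [0.5841, 0.0344, 0.0659]
tool_rot: [-3.142, 0.0, 1.466]
force: [-1.1, 0.6, -1.5]
grip_width: 0.048
finger_force: 42.4
```

jog_arm:
  motion:
    - [0,0,0.05,0,0.4]
    - [0,0,0.04,0,0.4]
    - [0,0,0,0,0.4]
    - [0,0,0,0,0.4]

```text
clock: 13.8
position: [0.5848, 0.0344, 0.0641]
tool_rot: [3.14, -0.0, 1.466]
force: [-0.3, -0.1, 8.6]
grip_width: 0.0482
finger_force: 43.6
```

jog_arm:
  motion:
    - [0,0,-0.03,0,0.7]
    - [0,0,0,0,0.9]
    - [0,0,0,0,1]
    - [0,0,0,0,1]
    - [0,0,-0.2,0,1]
    - [0,0,-0.5,0,1]
    - [0,0,-1,0,1]
    - [0,0,-1,0,1]
    - [0,0,-1,0,1]
    - [0,0,-0.8,0,1]

```text
clock: 14.8
position: [0.5844, 0.0342, 0.2022]
tool_rot: [3.14, -0.001, 1.466]
force: [0.2, 0.7, -0.8]
grip_width: 0.0854
finger_force: 0.0
```

Run:
```python
from go import *
f=grab('scene')
b=f['pixels'][150:250,210:310,::-1]
cv2.imwrite('pics/r3.png',cv2.resize(b,(600,600),interpolation=cv2.INTER_CUBIC))
print([proj(f,[np.r_[w2(*q),z]]) for q,z in(((0,-.035),.08),((0,-.035),.125),((0,.035),.125))])
# axle: shaft line from the first top image
t=load('top')if 0 else None
```

```text
[array([[246.2614, 209.265 ]]), array([[245.8551, 195.6947]]), array([[267.725 , 188.3376]])]
```

View pics/r3.png

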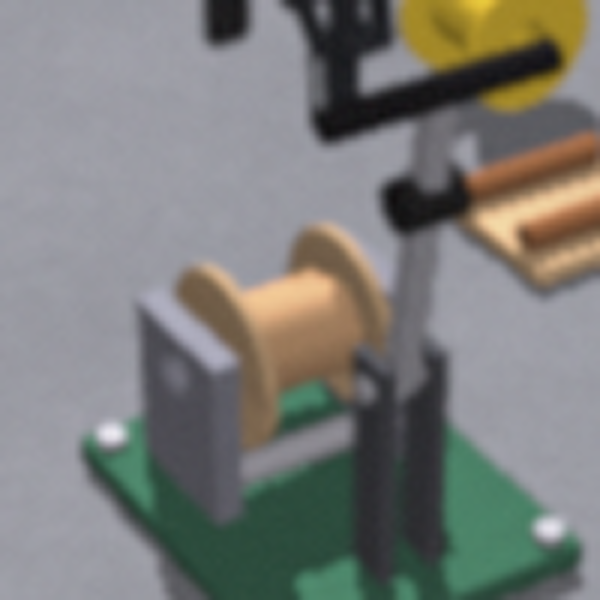

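The reel sits on the rollers between the cheeks, with flange tops at px (244,194) and (264,187.5) as predicted. The lever is still up, so next I measure the axle.

Run:
```python
from go import *
t=grab('top');I=t['pixels'].astype(int);g=I.sum(2)
pts=[]
for r in range(172,212):
    xs=np.arange(378,408); w=np.clip(g[r,378:408]-375,0,None)
    if w.sum()>60: pts.append((np.average(xs,weights=w),r))
pts=np.array(pts);L=onz(t,pts,.018)[:,:2]
v=cv2.fitLine(L.astype(np.float32),cv2.DIST_HUBER,0,.001,.001).ravel();v*=np.sign(v[0])
print(len(pts),L[0],L[-1],'shaft yaw',np.arctan2(v[1],v[0]),'y at x=.4588',v[3]+(.4588-v[2])*v[1]/v[0])
h=cv2.cvtColor(I.astype(np.uint8),cv2.COLOR_RGB2HSV)
m=((h[...,1]>90)&((h[...,0]<15)|(h[...,0]>170))).astype(np.uint8);m[:,:350]=0;m[:200]=0;m[:,420:]=0
p=np.argwhere(m)[:,::-1].astype(float);print(len(p))
q=onz(t,p,.028)[:,:2];print(cv2.minAreaRect((q*1000).astype(np.float32)),q.mean(0))
yaw=-.335
to([.4588,-.2946,.2],yaw)
```

```text
40 [ 0.6269 -0.3544] [ 0.5118 -0.3158] shaft yaw -0.32553834 y at x=.4588 -0.29771057
278
((458.8116455078125, -294.4276123046875), (30.680370330810547, 77.63276672363281), 72.00511932373047) [ 0.4585 -0.2945]
now [0.5856 0.0343 0.2035] [ 3.1363 -0.0017  1.466 ] t 14.9 q [-0.4447  0.5215  0.4089  1.7544 -0.254   0.9122 -0.0336] turn 22.51308199409936 shift [-0.3869 11.7445  0.1163]
```

jog_arm:
  motion:
    - [-0.5,-0.1,0,0,1]
    - [-1,-0.2,0,0,1]
    - [-1,-0.2,0,0,1]
    - [-1,-0.2,0,0,1]
    - [-1,-0.2,0,0,1]
    - [-1,-0.2,0,0,1]
    - [-1,-0.2,0,0,1]
    - [-1,-0.3,0,0,1]
    - [-1,-0.3,0,0,1]
    - [-1,-0.3,0,0,1]
    - [-1,-0.29,0,0,1]
    - [-1,-0.2,0,0,1]

```text
clock: 16.1
position: [0.466, -0.3019, 0.199]
tool_rot: [-3.141, -0.0, 1.465]
force: [0.4, 0.3, -0.7]
grip_width: 0.0853
finger_force: 0.0
```

jog_arm:
  motion:
    - [0,0,0,1,1]
    - [0,0,0,1,1]
    - [0,0,0,1,1]
    - [0,0,0,1,1]
    - [0,0,0,1,1]
    - [0,0,0,1,1]
    - [0,0,0,1,1]
    - [0,0,0,1,1]
    - [0,0,0,1,1]
    - [0,0,0,1,1]
    - [0,0,0,1,1]
    - [0,0,0,1,1]

```text
clock: 17.3
position: [0.4668, -0.3007, 0.199]
tool_rot: [-3.141, 0.001, 0.502]
force: [0.7, -0.0, -0.8]
grip_width: 0.0856
finger_force: 0.0
```

jog_arm:
  motion:
    - [0,0,0,1,1]
    - [0,0,0,1,1]
    - [0,0,0,1,1]
    - [0,0,0,1,1]
    - [0,0,0,1,1]
    - [0,0,0,1,1]
    - [0,0,0,1,1]
    - [0,0,0,1,1]
    - [0,0,0,1,1]
    - [0,0,0,1,1]
    - [0,0,0,0.4,1]
    - [0,0,0,0,1]

```text
clock: 18.5
position: [0.4673, -0.3005, 0.199]
tool_rot: [3.141, 0.001, -0.326]
force: [0.3, -0.1, 0.1]
grip_width: 0.0853
finger_force: 0.0
```

```bash
python3 -c "
from go import *
to([.4753,-.3014,.005],-.323)"
```

```text
now [ 0.4673 -0.3005  0.199 ] [ 3.1414  0.0007 -0.3257] t 18.5 q [-0.1493  0.6347  0.9233  1.849  -0.6097  0.9707 -0.853 ] turn -0.034115215978391955 shift [ 0.2624 -0.0562  6.4665]
```

jog_arm:
  motion:
    - [0.26,-0.06,0.6,0,1]
    - [0,0,1,0,1]
    - [0,0,1,0,1]
    - [0,0,1,0,1]
    - [0,0,1,0,1]
    - [0,0,0.9,0,1]
    - [0,0,0.6,0,1]
    - [0,0,0.3,0,1]
    - [0,0,0.04,0,1]
    - [0,0,0,0,1]

```text
clock: 19.5
position: [0.476, -0.3014, 0.0066]
tool_rot: [3.141, -0.001, -0.325]
force: [-0.9, 0.4, 0.9]
grip_width: 0.0851
finger_force: 0.0
```

jog_arm:
  motion:
    - [0,0,0,0,0.15]
    - [0,0,0,0,0.15]
    - [0,0,0,0,0.15]
    - [0,0,0,0,0.15]
    - [0,0,0,0,0.15]
    - [0,0,0,0,0.15]
    - [0,0,0,0,0.15]
    - [0,0,0,0,0.15]
  newtons: 80

```text
clock: 20.3
position: [0.476, -0.3013, 0.0066]
tool_rot: [-3.141, -0.001, -0.326]
force: [-1.7, 1.4, 12.8]
grip_width: 0.0263
finger_force: 79.7
```

jog_arm:
  motion:
    - [0,0,-0.3,0,0.15]
    - [0,0,-0.6,0,0.15]
    - [0,0,-0.8,0,0.15]
    - [0,0,-0.5,-1,0.15]
    - [0,0,0,-1,0.15]
    - [0,0,0,-1,0.15]
    - [0,0,0,-1,0.15]
    - [0,0,0,-1,0.15]
    - [0,0,0,-1,0.15]
    - [0,0,0,-1,0.15]
    - [0,0,0,-1,0.15]
    - [0,0,0,-1,0.15]

```text
clock: 21.5
position: [0.4757, -0.3011, 0.0724]
tool_rot: [3.141, 0.0, 0.398]
force: [-0.4, -0.3, -1.6]
grip_width: 0.0259
finger_force: 78.9
```

jog_arm:
  motion:
    - [0,0,0,-1,0.15]
    - [0,0,0,-1,0.15]
    - [0,0,0,-1,0.15]
    - [0,0,0,-1,0.15]
    - [0,0,0,-1,0.15]
    - [0,0,0,-1,0.15]
    - [0,0,0,-1,0.15]
    - [0,0,0,-1,0.15]
    - [0,0,0,-1,0.15]
    - [0,0,0,-1,0.15]
    - [0,0,0,-1,0.15]
    - [0,0,0,-1,0.15]

```text
clock: 22.7
position: [0.4756, -0.3012, 0.0724]
tool_rot: [-3.141, 0.0, 1.358]
force: [0.3, -0.3, -2.1]
grip_width: 0.026
finger_force: 78.9
```

```bash
python3 -c "
from go import *
to(np.r_[w2(0,-.27),.0726],1.467)"
```

```text
now [ 0.4756 -0.3012  0.0724] [-3.1413  0.0005  1.3575] t 22.7 q [ 0.2467  0.6707  0.3015  1.8964 -0.3214  0.6218  0.5368] turn -1.3686420215989759 shift [ 2.5486  2.4314 -0.0078]
```

jog_arm:
  motion:
    - [0,0,0,-1,0.15]
    - [0,0,0,-0.37,0.15]
    - [0.5,0.5,0,0,0.15]
    - [0.8,0.75,0,0,0.15]
    - [0.8,0.75,0,0,0.15]
    - [0.45,0.43,0,0,0.15]
    - [0,0,0,0,0.15]
    - [0,0,0,0,0.15]

```text
clock: 23.5
position: [0.556, -0.2331, 0.072]
tool_rot: [-3.141, 0.001, 1.464]
force: [-0.7, 0.6, -2.0]
grip_width: 0.0266
finger_force: 79.1
```

Run:
```python
from go import *
to(np.r_[w2(0,-.27),.0726],1.467)
f=grab('scene');g=grab('top')
P=bot.observe()['position'];ya=np.array([-np.sin(WY),np.cos(WY),0])
for d in(.025,.175):
    q=P+[0,0,.0074]+d*ya; print(d,'pred s',proj(f,[q])[0],'t',proj(g,[q])[0])
a=f['pixels'][190:270,170:250,::-1];b=g['pixels'][145:225,265:345,::-1]
cv2.imwrite('pics/x1.png',cv2.resize(np.hstack([a,b]),(800,400),interpolation=cv2.INTER_CUBIC))
print('bores s',proj(f,[np.r_[w2(0,-.057),.08]]),proj(g,[np.r_[w2(0,-.057),.08]]))
```

```text
now [ 0.556  -0.2331  0.072 ] [-3.1409  0.0007  1.4635] t 23.5 q [ 0.1012  0.717   0.2914  1.7877 -0.3031  0.6814  0.4547] turn -0.04320373911170239 shift [ 0.0131  0.0011 -0.021 ]
0.025 pred s [174.8779 234.4095] t [356.7971 194.6401]
0.175 pred s [226.621  216.2233] t [303.0622 189.8966]
bores s [[239.3139 211.7067]] [[288.9986 188.4945]]
```

View pics/x1.png

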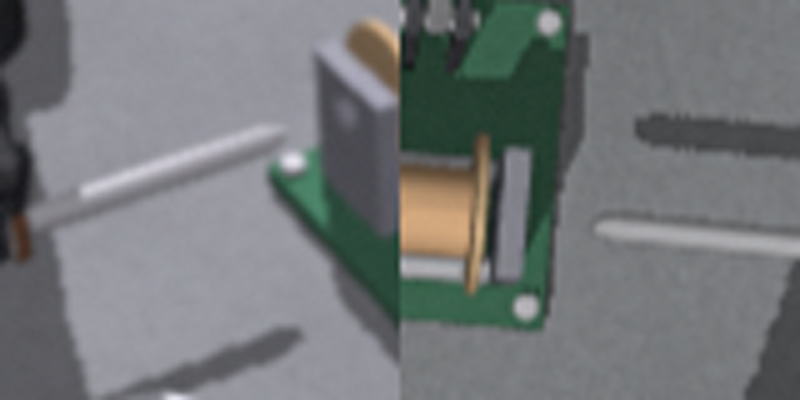

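The tip is at scene px (226.6,216.0) against (226.6,216.2) predicted. In the top view it is at (304.4,190.6) against (303.1,189.9). The cheek's bore is at scene (239,212), so the remaining offset is about 1 mm; I'll check the shaft line numerically.

Run:
```python
from go import *
g=load('top');f=load('scene');Rm=Ro.from_euler('z',WY).as_matrix()[:2,:2]
def cen(I,cols,rows,sgn):
    o=[]
    for c,r0 in zip(cols,rows):
        k=np.arange(int(r0)-7,int(r0)+8);v=I[k,c].astype(float).sum(1);w=np.clip(v-np.median(v)-30,0,None)
        if w.sum()>0:o.append((c,np.average(k,weights=w)))
    return np.array(o)
c=np.arange(308,345,3);o=cen(g['pixels'],c,190+(c-304)*.088,1)
L=(onz(g,o,.08)[:,:2]-W0)@Rm;print('top shaft x_w,y_w',L[[0,3,6,9,-1]]*1000)
# cheek top (grey) edges in the top view at z=.102
I=g['pixels'].astype(int);m=(abs(I[...,0]-I[...,1])<15)&(I.sum(2)>240)&(I.sum(2)<420);m=m.astype(np.uint8);m[:172]=0;m[203:]=0;m[:,:283]=0;m[:,293:]=0
y,x=np.nonzero(m);q=(onz(g,np.c_[x,y].astype(float),.102)[:,:2]-W0)@Rm*1000;print('cheek',cv2.minAreaRect(q.astype(np.float32)))
c=np.arange(188,222,3);o=cen(f['pixels'],c,228-(c-188)*.33,1)
# scene: intersect with vertical plane x_w=0
C,d=ray(f,o);n=np.r_[Rm[:,0],0];s=-((C-np.r_[W0,0])@n)/(d@n);Q=C+d*s[:,None]
print('scene shaft y_w,z',np.c_[(Q[:,:2]-W0)@Rm[:,1],Q[:,2]][::3]*1000)
```

```text
top shaft x_w,y_w [[  -0.7802 -109.8497]
 [  -0.971  -134.9027]
 [  -1.1804 -159.9872]
 [  -1.426  -185.1098]
 [  -1.8859 -210.2891]]
cheek ((0.33841705322265625, -48.294273376464844), (73.23065185546875, 18.970481872558594), 4.718898773193359)
scene shaft y_w,z [[-208.891    88.0588]
 [-183.3884   87.839 ]
 [-157.3944   87.6955]
 [-130.9206   87.3029]]
```

jog_arm:
  motion:
    - [0,0.04,0,-0.06,0.15]
    - [0.4,0,0,0,0.15]
    - [0.4,0,0,0,0.15]
    - [0.4,0,0,0,0.15]
    - [0.4,0,0,0,0.15]
    - [0.3,0,0,0,0.15]
    - [0,0,0,0,0.15]

```text
clock: 24.3
position: [0.5639, -0.1743, 0.072]
tool_rot: [-3.142, -0.001, 1.471]
force: [-0.2, -0.9, -2.5]
grip_width: 0.0264
finger_force: 79.0
```

jog_arm:
  motion:
    - [0.3,0,0,0,0.15]
    - [0.3,0,0,0,0.15]
    - [0.3,0,0,0,0.15]
    - [0,0,0,0,0.15]

```text
clock: 24.7
position: [0.5665, -0.1476, 0.0719]
tool_rot: [-3.141, -0.001, 1.47]
force: [0.9, 0.9, -1.8]
grip_width: 0.026
finger_force: 79.0
```

jog_arm:
  motion:
    - [0.3,0,0,0,0.15]
    - [0.3,0,0,0,0.15]
    - [0.3,0,0,0,0.15]
    - [0.3,0,0,0,0.15]
    - [0,0,0,0,0.15]

```text
clock: 25.2
position: [0.5702, -0.1118, 0.0719]
tool_rot: [-3.141, -0.001, 1.471]
force: [0.9, -0.2, -2.1]
grip_width: 0.0266
finger_force: 79.0
```

jog_arm:
  motion:
    - [0.3,0,0,0,0.15]
    - [0.3,0,0,0,0.15]
    - [0.3,0,0,0,0.15]
    - [0,0,0,0,0.15]

```text
clock: 25.6
position: [0.5729, -0.0849, 0.0719]
tool_rot: [-3.141, -0.001, 1.471]
force: [0.5, 0.3, -2.5]
grip_width: 0.0261
finger_force: 79.0
```

```bash
python3 -c "
from go import *
to(np.r_[w2(0,-.082),.0726],1.467)"
```

```text
now [ 0.5729 -0.0849  0.0719] [-3.1414 -0.0007  1.4707] t 25.6 q [-0.1658  0.6907  0.3043  1.8534 -0.3238  0.6461  0.2335] turn 0.0457330171470538 shift [ 1.3051 -0.0479 -0.0232]
```

jog_arm:
  motion:
    - [0.3,0,0,0,0.15]
    - [0.3,0,0,0,0.15]
    - [0.3,0,0,0,0.15]
    - [0.15,0,0,0,0.15]
    - [0,0,0,0,0.15]

```text
clock: 26.1
position: [0.576, -0.0544, 0.072]
tool_rot: [-3.142, -0.0, 1.47]
force: [0.1, 0.2, -1.7]
grip_width: 0.0265
finger_force: 79.0
```

jog_arm:
  motion:
    - [0.08,0,0,0,0.15]
    - [0.08,0,0,0,0.15]
    - [0,0,0,0,0.15]

```text
clock: 26.4
position: [0.5764, -0.0504, 0.072]
tool_rot: [-3.142, -0.0, 1.469]
force: [0.4, 0.6, -2.5]
grip_width: 0.0265
finger_force: 79.0
```

jog_arm:
  motion:
    - [0.08,0,0,0,0.15]
    - [0.06,0,0,0,0.15]
    - [0,0,0,0,0.15]

```text
clock: 26.7
position: [0.5768, -0.0461, 0.072]
tool_rot: [-3.142, -0.0, 1.469]
force: [0.4, 0.5, -1.8]
grip_width: 0.0267
finger_force: 79.0
```

jog_arm:
  motion:
    - [0.06,0,0,0,0.15]
    - [0.06,0,0,0,0.15]
    - [0,0,0,0,0.15]

```text
clock: 27.0
position: [0.5769, -0.045, 0.072]
tool_rot: [3.141, 0.002, 1.467]
force: [-0.7, -10.9, -1.4]
grip_width: 0.0265
finger_force: 79.1
```

jog_arm:
  motion:
    - [0,0,0.06,0,0.15]
    - [-0.02,0,0,0,0.3]
    - [0,0,0,0,0.45]
    - [0,0,0,0,0.6]
    - [0,0,0,0,0.6]
    - [0,0,-0.3,0,0.6]
    - [0,0,-0.8,0,0.6]
    - [0,0,-1,0,0.6]
    - [0,0,-1,0,0.6]
    - [0,0,-1,0,0.6]
    - [0,0,-1,0,0.6]
    - [0,0,0,0,0.6]

```text
clock: 28.2
position: [0.5787, -0.0436, 0.2275]
tool_rot: [3.136, -0.001, 1.469]
force: [-0.1, 0.5, 0.2]
grip_width: 0.0512
finger_force: 0.0
```

Run:
```python
from go import *
th=1.73
to(np.r_[w2(.1-.155*np.cos(th),.030),.117+.155*np.sin(th)+.045],1.467)
f=grab('scene');g=grab('top')
print('tip exp',proj(f,[np.r_[w2(0,.093),.08]]),proj(g,[np.r_[w2(0,.093),.08]]), 'org',proj(f,[np.r_[w2(0,-.057),.08]]))
a=f['pixels'][160:260,195:295,::-1];b=g['pixels'][140:240,235:335,::-1]
cv2.imwrite('pics/x2.png',cv2.resize(np.hstack([a,b]),(800,400),interpolation=cv2.INTER_CUBIC))
```

```text
now [ 0.5787 -0.0436  0.2275] [ 3.1358 -0.0011  1.4686] t 28.2 q [-0.3196  0.4823  0.4146  1.7471 -0.232   0.9545  0.0845] turn 0.019930798480105594 shift [ 3.6522  4.0546 -2.9172]
tip exp [[284.6825 195.7607]] [[234.9349 183.7527]] org [[239.3139 211.7067]]
```

View pics/x2.png

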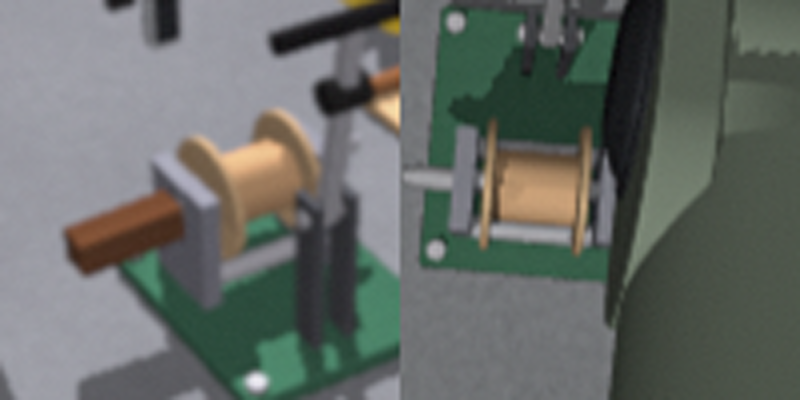

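The axle is through both cheeks with its handle against the -y cheek: handle at scene crop (125,225), tip out beyond the +y cheek at top crop (405,178). The reel is seated, so now the lever.

jog_arm:
  motion:
    - [0,0,-0.9,0,0.6]
    - [0,0,-1,0,0.6]
    - [0,0,-1,0,0.6]
    - [0.6,0.6,0,0,0.6]
    - [0.8,0.9,0,0,0.6]
    - [0.8,0.9,0,0,0.6]
    - [0.8,0.9,0,0,0.6]
    - [0.65,0.75,0,0,0.6]
    - [0,0,0,0,0.6]
    - [0,0,0,0,0.6]

```text
clock: 29.3
position: [0.7088, 0.0531, 0.3085]
tool_rot: [-3.139, 0.001, 1.469]
force: [-0.6, -1.1, 0.6]
grip_width: 0.0513
finger_force: 0.0
```

```bash
python3 -c "
from go import *
to([.7125,.0538,.2575],1.467)"
```

```text
now [0.7088 0.0531 0.3085] [-3.1393  0.0011  1.469 ] t 29.3 q [-0.3845  0.646   0.4136  1.2547 -0.2535  1.2938 -0.0778] turn 0.02465227123989444 shift [0.0356 0.1194 1.6992]
```

jog_arm:
  motion:
    - [0,0.12,0.5,0,0.6]
    - [0,0,0.6,0,0.6]
    - [0,0,0.5,0,0.6]
    - [0,0,0.1,0,0.6]
    - [0,0,0,0,0]
    - [0,0,0,0,0]
    - [0,0,0,0,0]
    - [0,0,0,0,0]
    - [0,0,0,0,0]
  newtons: 30

```text
clock: 30.2
position: [0.713, 0.0527, 0.26]
tool_rot: [3.14, -0.0, 1.469]
force: [-1.1, -1.0, 6.4]
grip_width: 0.0146
finger_force: 29.8
```

Gripped. Now the arc back down to about 0.25 rad.

jog_arm:
  motion:
    - [0,-0.51,-0.06,0,0]
    - [0,-0.52,0,0,0]
    - [0,-0.51,0.05,0,0]
    - [0,-0.51,0.1,0,0]
    - [0,-0.5,0.15,0,0]
    - [0,-0.48,0.2,0,0]
    - [0,-0.46,0.24,0,0]
    - [0,-0.43,0.29,0,0]

```text
clock: 31.0
position: [0.596, 0.0647, 0.2307]
tool_rot: [3.139, -0.0, 1.469]
force: [3.5, -0.2, 5.4]
grip_width: 0.0148
finger_force: 31.2
```

jog_arm:
  motion:
    - [0,-0.4,0.33,0,0]
    - [0,-0.36,0.37,0,0]
    - [0,-0.33,0.4,0,0]
    - [0,-0.28,0.43,0,0]
    - [0,-0.24,0.46,0,0]
    - [0,-0.19,0.48,0,0]
    - [0,0,0,0,0]
    - [0,0,0,0,0]

```text
clock: 31.8
position: [0.5421, 0.0703, 0.1561]
tool_rot: [-3.141, 0.0, 1.469]
force: [1.6, 1.3, -3.4]
grip_width: 0.0146
finger_force: 31.2
```

jog_arm:
  motion:
    - [0,0,0,0,0.4]
    - [0,0,0,0,0.4]
    - [0,0,0,0,0.4]
    - [0,0,-0.5,0,0.4]
    - [0,0,-0.8,0,0.4]
    - [0,0,-0.2,0,0]
    - [0,0,0,0,0]
    - [0,0,0,0,0]
    - [0,0,0,0,0]
    - [0,0,0,0,0]

```text
clock: 32.8
position: [0.5417, 0.0702, 0.2004]
tool_rot: [-3.141, 0.0, 1.469]
force: [-0.7, -0.6, 0.9]
grip_width: 0.0003
finger_force: 0.0
```

jog_arm:
  motion:
    - [0,-0.1,0.5,0,0]
    - [0,0,0.3,0,0]
    - [0,-0.05,0.3,0,0]
    - [0,-0.05,0.3,0,0]
    - [0,-0.05,0.3,0,0]
    - [0,0,0.3,0,0]
    - [0,0,0,0,0]

```text
clock: 33.5
position: [0.5341, 0.0709, 0.1398]
tool_rot: [-3.14, 0.001, 1.469]
force: [0.7, -0.2, -0.4]
grip_width: 0.0
finger_force: 0.0
```

jog_arm:
  motion:
    - [0,0,0.15,0,0]
    - [0,0,0.15,0,0]
    - [0,0,0.1,0,0]

```text
clock: 33.8
position: [0.5346, 0.071, 0.1287]
tool_rot: [3.142, -0.0, 1.469]
force: [-1.7, 0.9, 1.6]
grip_width: 0.0002
finger_force: 0.7
```

Run:
```python
from go import *
f=grab('scene');p=f['pixels'];print(bot.observe()['position'],bot.observe()['force'])
for th in(0,.03,.06,.1,.2,.33):
    c=[proj(f,np.r_[w2(.1-.155*np.cos(th),y),.117+.155*np.sin(th)])[0] for y in(-.05,-.04,-.03,-.02)]
    print(th,[round(float(x),1) for x in c[1]],[int(p[int(round(q[1])),int(round(q[0]))].sum()) for q in c])
q=proj(f,np.r_[w2(.1-.155,-.04),.117])[0];x=int(round(q[0]));print(x,[int(p[r,x].sum()) for r in range(165,200)])
```

```text
[0.5344 0.071  0.1284] [-0.3201 -0.151  -1.0262]
0 [234.6, 189.4] [73, 68, 75, 78]
0.03 [234.6, 188.0] [68, 71, 73, 73]
0.06 [234.6, 186.7] [125, 105, 109, 110]
0.1 [234.6, 184.9] [387, 358, 364, 364]
0.2 [234.7, 180.6] [483, 481, 485, 484]
0.33 [235.4, 175.3] [481, 481, 482, 481]
235 [478, 478, 479, 483, 481, 478, 479, 481, 481, 481, 481, 484, 481, 481, 483, 482, 481, 487, 484, 457, 358, 211, 105, 71, 68, 180, 349, 454, 475, 481, 481, 474, 457, 397, 377]
```

The bar follows: its centre row of about 188.2 gives an angle near 0.025. I'll press the last few millimetres until the roller meets the barrel.

jog_arm:
  motion:
    - [0,0,0.06,0,0]
    - [0,0,0.05,0,0]
    - [0,0,0,0,0]

```text
clock: 34.15
position: [0.5346, 0.071, 0.1256]
tool_rot: [3.142, 0.0, 1.469]
force: [0.3, 0.5, -0.5]
grip_width: -0.0002
finger_force: 0.0
```

jog_arm:
  motion:
    - [0,0,0.05,0,0]
    - [0,0,0.03,0,0]
    - [0,0,0,0,0]

```text
clock: 34.45
position: [0.5347, 0.071, 0.1236]
tool_rot: [3.141, -0.0, 1.469]
force: [-2.8, 0.4, 8.4]
grip_width: -0.0003
finger_force: 4.4
```

jog_arm:
  motion:
    - [0,0,-0.3,0,0]
    - [0,-0.2,-0.8,0,0]
    - [0,-0.5,-1,0,0]
    - [0,-0.5,-1,0,0]
    - [0,-0.5,-0.5,0,0]
    - [0,0,0,0,0]
    - [0,0,0,0,0]
    - [0,0,0,0,0]

```text
clock: 35.25
position: [0.484, 0.0761, 0.2308]
tool_rot: [-3.141, 0.0, 1.469]
force: [0.2, 0.9, 0.2]
grip_width: -0.0002
finger_force: 0.0
```

Run:
```python
from go import *
f=grab('scene');p=f['pixels'];print(bot.observe()['position'],bot.observe()['force'])
for x in(232,235,238):
    v=450-p[180:198,x].astype(int).sum(1);w=np.clip(v,0,None);c=np.average(np.arange(180,198),weights=w*(w>150))
    print(x,c)
for th in(-.03,0,.03,.06):
    a=[proj(f,np.r_[w2(.1-.155*np.cos(th),y),.117+.155*np.sin(th)])[0] for y in(-.05,-.02)]
    print(th,[float(np.interp(x,[a[0][0],a[1][0]],[a[0][1],a[1][1]])) for x in(232,235,238)])
h=cv2.cvtColor(p,cv2.COLOR_RGB2HSV);m=(h[...,1]>100)&((h[...,0]<15)|(h[...,0]>170));m[:200]=0;m[:,:200]=0;m[240:]=0;m[:,245:]=0
y,x=np.nonzero(m);print('axle handle px',x.mean(),y.mean(),'exp',proj(f,[np.r_[w2(0,-.097),.078]]))
```

```text
[0.4839 0.076  0.2307] [-0.3762 -0.3425 -0.0105]
232 190.53939393939393
235 189.5237045203969
238 188.5195749440716
-0.03 [191.72268431474356, 190.74145642239264, 189.7602285300417]
0 [190.28968032119602, 189.31310069804383, 188.33652107489166]
0.03 [188.88149451184657, 187.90948300906948, 186.93747150629235]
0.06 [187.49909940751255, 186.5315727316165, 185.5640460557205]
axle handle px 226.09509202453987 217.61656441717793 exp [[226.4435 216.8393]]
```

The lever is at about 0 rad and the axle handle is in place, so I'll hand in.

```bash
python3 -c "
from workcell import bot
print(bot.job_done())"
```

```text
the job is handed in; nothing more can be done
None
```

I mounted the reel in the winder, pushed the axle through both cheeks until its handle met the -y cheek, lowered the presser onto the barrel (about 0 rad in the last image), and handed the job in at about 35 s; no verdict came back.

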